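# Fold the clothes-peg box's lid over and tuck it under the lip

### The job

Close the blue clothes-peg box without gripping anything: with the fingertips, push the standing white lid over from its outside until it lies flat on the box, then push the lid by its orange thumb ridge towards the orange lip until its free edge is tucked under the lip as far as it goes. Do not touch the lid's grey inner face (so do not pinch the lid), leave the cup, tumbler, timer, dropper bottle, pepper mill and salt shaker where they stand, and let go at the end.

Things in the scene. Friction and masses are not known exactly. Their poses are not given: they have to be found in the camera images.
- peg_box: blue open box, 124 mm (its x) x 140 mm (its y) x 56 mm high to the rim, fast on the worktop. Origin: centre of its underside; z up; +x points from the hinge side to the lip side. An orange lip 80 mm wide (along y) rises at the +x wall and reaches back towards the hinge from x = +62 to x = +48 mm; its underside is at z = 62 mm, its top at 65 mm. Two clothes pegs lie inside.
- hinge_home (a point): where the middle of the lid's hinge line is when joint lid_slide is 0: at x = -56, y = 0, z = 59.5 mm in the box's frame. The hinge line runs along the box's y. The hinge shifts along the box's +x by the value of lid_slide; its steel barrel is 7 mm thick.
- lid_fold (a joint): angle of the lid, rad: 0 = lying flat on the box, 1.57 = standing straight up, more = leaning back away from the lip (stop at 2.05). It stands open at the start. Light friction: the lid stays where it stands near upright and falls shut by its own weight below about 1.0.
- lid_slide (a joint): shift of lid and hinge from the hinge side towards the lip, m: 0 = back, 0.016 = stop (fully tucked). About 2 N of friction, no spring. Flat at 0 the lid's edge stops 6 mm short of the lip; at 0.016 it is 10 mm under it. If the hinge is shifted more than 6 mm before the lid is flat, the edge lands on top of the lip.
- lid_edge (a point): middle of the lid's free edge on its outer face, 98 mm from the hinge line. The lid is a white plate 124 mm wide (along y), 95 mm long, about 3 mm thick; its outer face (the one with the ridge) faces away from the lip while it stands open and up when closed, then 60 mm above the worktop.
- lid_ridge (a point): middle of the steep face of the orange thumb ridge on the lid's outer face, 38 mm from the hinge line; the steep face is 70 mm wide, stands 8.5 mm above the plate and faces the hinge; on the other side the ridge slopes down to the plate, ending 58 mm from the hinge line. The point is 4 mm above the plate.
- lip_tip (a point): middle of the lip's lower edge on the side of the hinge: x = +48, y = 0, z = 62 mm in the box's frame.
- lid_liner: grey inner face of the lid, 86 x 114 mm, towards the lip while the lid stands open, hidden when it is closed; must not be touched by the robot. Origin on the hinge line, x along the lid to its free edge, z out of the outer face.
- espresso_cup_b: dark blue espresso cup with a handle, 63x86x50 mm; bystander, origin at the centre of its underside
- tumbler: clear tumbler, 80 mm wide, 91 mm high; bystander, origin at the centre of its underside
- timer: round red and white kitchen timer, 64 mm wide, 47 mm high; bystander, origin at the centre of its underside
- dropper_bottle: small brown dropper bottle, 34 mm wide, 102 mm high; bystander, origin at the centre of its underside
- pepper_mill: turned wooden pepper mill, 58 mm wide, 160 mm high; bystander, origin at the centre of its underside
- salt_shaker: salt shaker, glass with a grey top, 44 mm wide, 90 mm high; bystander, origin at the centre of its underside

How it is judged:
By the outcome, as a careful person would: the job done as asked, in the order asked, and still so for the second after the job is handed in, with the robot touching nothing.
It also fails if it takes over 40 s, if anything falls off the work surface, if the arm or the gripper's body presses on something with over 40 N, if the wrist force passes 120 N, or if a joint passes its speed limit or range.

### The arm

A 6-joint arm with a two-finger parallel gripper is mounted at the origin on a cart in front of the work surface, level with it; the furniture and walls round the work are solid. World frame = base frame: x ahead of the robot, y to its left, z up, the work surface at z = 0. Lengths are in m, angles in rad, forces in N, time in s.
With the tool pointing down it reaches from about 0.2 to 0.875 m from the base axis. Payload 3.4 kg.
Tool frame: the origin (TCP) lies between the finger pads; the fingertips stand 25 mm ahead of it and the grasp point (between the pads) lies 6 mm ahead of it (r.nose_length is the z of the fingertips in the tool frame, in m); z points along the fingers, x is the direction in which the jaws open and shut, and the axes are right-handed (so a half turn about z gives the same grasp; the last joint's range is limited). The gripper opens to 94 mm and grips with 3 to 60 N. Pads are 16 mm wide; open, the fingers measure 119 mm over their backs; the gripper's body (75 mm by 177 mm) begins 78 mm behind the grasp point.
Start: joints at [-1.272, 0.276, 1.505, -0, 1.361, -0.121], TCP at [0.234, -0.525, 0.23] pointing down, gripper open.
Joint ranges: [-2.89, 2.89], [-0.75, 2.08], [0.22, 2.7], [-1.18, 4.32], [0.11, 2.71], [-2.7, 2.7]. Speed limits (rad/s): [2.57, 2.57, 3.14, 3.14, 3.14, 3.14].

### API

Orientations are given as a unit quaternion [w, x, y, z].
In Python, from plant import r, gripper_to, inverse_kinematics, vision, models, telemetry gives the robot as it stands. Calls block until the motion is done:
- r.move_to(position, orientation): joint-space move of the TCP to a pose.
- r.move_l(position, rot=None, vel=0.15, guard=None): straight line of the TCP; rot=None keeps the orientation; vel is the mean speed in m/s. With guard (N) it stops when the force on the tool has changed by that much, and returns True; else False.
- r.movej(angles): joint-space move.
- gripper_to(opening, f_grip=None): finger opening in m; f_grip is the grip in N (None keeps the last); returns when the fingers have stopped.
- r.hold(seconds).
- inverse_kinematics(position, orientation): joint angles nearest the present ones, or None.
- vision.snapshot(name): name is "scene" or "side" or "wrist"; returns the picture (400x640x3 uint8, red, green, blue); there is no depth.
- vision.get_calibration(name): a dict with "fx", "fy", "cx", "cy" (pixels), "position" and "orientation" of the camera in the world. Camera axes: x right, y down, z forward; pixel columns grow to the right and rows downward; lengths in m; the calibration is good to about 2 mm. A picture is of the moment at which its call begins: read the wrist's pose just before it. get_calibration takes no time and is no camera call; for the wrist camera it gives the pose at the moment of the call.
A pose or a line that the arm cannot do raises r.PlanningError and nothing moves.
- r.sign_off(): hands the job in, once; it reports no verdict.
Trained networks look in the newest picture that a camera, given by its name, has taken for a name from the list of things; names that differ only in an ending like _2 or _b are one class to them, and where a whole thing is asked for, a point or a joint stands for the part that bears it (a point fixed in the world has none). Each returns a list of dicts, best first, with "score" (0 to 1); they miss things now and then, are a little off and sometimes report something else, mostly with a low value. They report only what shows in the picture. A call takes as long as a camera call.
- models.boxes_of(thing, camera): "at" ([x, y, z] in m, in world coordinates, good to about 4 mm: the middle of the surface that is visible of it).
- models.regions_of(thing, camera): "pixels" (400x640 bool, what is visible of it).
- models.mark_of(thing, camera): "at" ([x, y, z] in m, in world coordinates, good to about 4 mm: a listed point, or the origin of a listed thing).
Readings, each from a call of its own:
- telemetry.current_t(): time.
- telemetry.current_joints(): joint angles.
- telemetry.current_dq(): joint speeds.
- telemetry.current_joint_efforts(): joint torques, N m.
- telemetry.current_ee_pos(): TCP position.
- telemetry.current_tool_rot(): TCP orientation.
- telemetry.current_wrist_force(): force on the tool from outside, world axes, zero at the start.
- telemetry.current_torque(): the same for the moment, N m.
- telemetry.current_opening(): finger opening in m.
Only numpy, scipy, OpenCV 4.12 (cv2) and the standard library are available. Lean on these libraries where they do the work, as an engineer would, in place of code of your own. Each camera call takes 0.05 s, during which the arm holds its last target.

## Working session

There is one attempt and no reset: what is moved stays moved. The work goes in short steps, each a Python script; the robot and the scene stay as the last script left them, time stands still between calls to the robot, and variables do not carry over. Pictures are saved under pics/ and viewed, and the job is handed in when it is done.

```bash
mkdir -p pics; ls
python3 - <<'E'
from plant import r, gripper_to, inverse_kinematics, vision, models, telemetry
import cv2
for c in ["scene","side","wrist"]:
    im=vision.snapshot(c); cv2.imwrite(f"pics/{c}0.png",im[:,:,::-1])
    k=vision.get_calibration(c); print(c,k)
    for n in ["peg_box","hinge_home","lid_edge","lid_ridge","lip_tip","lid_liner"]:
        print(n,[(x['at'],round(x['score'],2)) for x in models.mark_of(n,c)[:2]])
print(telemetry.current_t(),telemetry.current_tool_rot(),telemetry.current_opening())
E
```

```text
pics
scene {'fx': 502.0541562400455, 'fy': 502.0541562400455, 'cx': 307.76438451047244, 'cy': 191.78956535276785, 'position': array([-0.15975029, -1.29372662,  0.76354849]), 'orientation': array([-0.51608955,  0.82034267, -0.20228366,  0.14060866])}
peg_box [([0.44, 0.2327, 0.0055], 0.79), ([0.4027, 0.4127, -0.0009], 0.3)]
hinge_home [([0.448, 0.1809, 0.0545], 0.96)]
lid_edge [([0.4503, 0.1635, 0.157], 0.79), ([0.4475, 0.1671, 0.1012], 0.17)]
lid_ridge [([0.4448, 0.165, 0.0966], 0.65)]
lip_tip [([0.4466, 0.1672, 0.0986], 0.64), ([0.4369, 0.2879, 0.0612], 0.58)]
lid_liner []
side {'fx': 386.58399049496916, 'fy': 386.58399049496916, 'cx': 317.77749887975847, 'cy': 205.5634799953296, 'position': array([-0.01445882,  0.94776721,  0.84719952]), 'orientation': array([ 0.10497719, -0.22760421,  0.85794203, -0.44845466])}
peg_box [([0.4439, 0.2383, 0.0018], 0.59)]
hinge_home [([0.4441, 0.1751, 0.0612], 0.76), ([0.4369, 0.2853, 0.0627], 0.59)]
lid_edge [([0.4461, 0.1643, 0.1548], 0.65), ([0.4474, 0.168, 0.095], 0.43)]
lid_ridge [([0.4485, 0.1687, 0.0917], 0.79)]
lip_tip [([0.4343, 0.2832, 0.0633], 0.9), ([0.4889, -0.4754, -0.0002], 0.29)]
lid_liner [([0.4468, 0.1794, 0.0576], 0.81)]
wrist {'fx': 299.55548521606045, 'fy': 299.55548521606045, 'cx': 324.74697923104566, 'cy': 199.99619061267933, 'position': array([ 0.30045072, -0.49542431,  0.38428977]), 'orientation': array([ 0.10757176,  0.83222929, -0.53934629, -0.07020186])}
peg_box []
hinge_home []
lid_edge []
lid_ridge []
lip_tip []
lid_liner []
1.05 [ 3.33265400e-05  8.38915139e-01 -5.44262240e-01  4.70210286e-05] 0.09353677267134752
```

View pics/scene0.png

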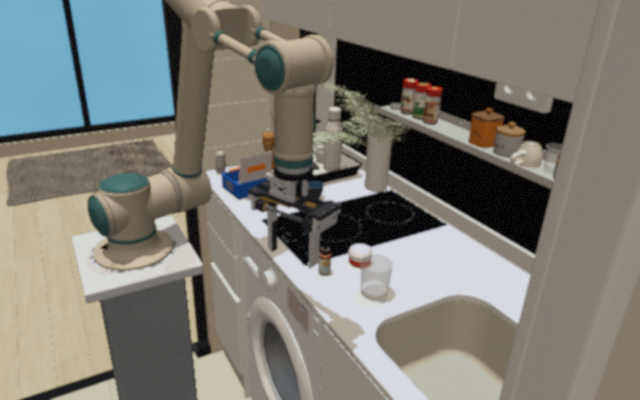

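View pics/side0.png

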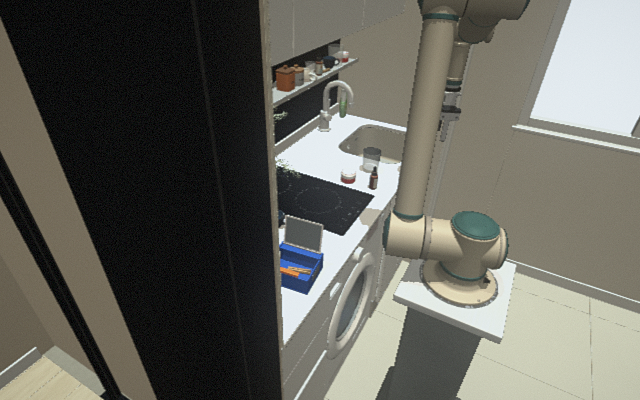

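Run:
```python
from plant import r, gripper_to, inverse_kinematics, vision, models, telemetry
for n in ["espresso_cup_b","tumbler","timer","dropper_bottle","pepper_mill","salt_shaker"]:
  for c in ["scene","side"]:
    print(n,c,[(x['at'],round(x['score'],2)) for x in models.mark_of(n,c)[:2]])
print(telemetry.current_t())
```

```text
espresso_cup_b scene [([0.6108, 0.0686, -0.0044], 0.55)]
espresso_cup_b side [([0.609, 0.068, 0.003], 0.39)]
tumbler scene [([0.4869, -0.4787, 0.0016], 0.66)]
tumbler side [([0.4872, -0.4785, 0.0022], 0.89)]
timer scene [([0.5336, -0.3417, 0.0], 0.57), ([0.6073, 0.0645, -0.0029], 0.21)]
timer side [([0.5319, -0.3432, 0.0006], 0.69)]
dropper_bottle scene [([0.4181, -0.347, -0.0002], 0.64)]
dropper_bottle side [([0.4205, -0.3411, -0.0014], 0.66), ([0.4469, 0.1662, 0.0935], 0.22)]
pepper_mill scene [([0.5909, 0.3807, 0.0002], 0.79)]
pepper_mill side [([0.4413, 0.2348, -0.0002], 0.62)]
salt_shaker scene [([0.4004, 0.4187, -0.0025], 0.78), ([0.59, 0.3766, -0.001], 0.65)]
salt_shaker side []
1.65
```

The scene view shows the lid standing up at about (255,165) and the lip beyond it. The side view shows the lid at about (303,235) and the orange lip and pegs at about (295,270). The box's +x is about world +y (yaw about 95.5°), and the two views agree within a few mm. Next I'll move to a hover on the lid's outer side and look with the wrist camera.

```bash
cat > h.py <<'E'
from plant import r, gripper_to, inverse_kinematics, vision, models, telemetry
import numpy as np, cv2
def quat(yaw_box):
    p=yaw_box-np.pi/2
    return np.array([0,np.cos(p/2),np.sin(p/2),0])
def shot(c,n):
    im=vision.snapshot(c); cv2.imwrite(f"pics/{n}.png",im[:,:,::-1]); return im
def marks(c,names=("peg_box","hinge_home","lid_edge","lid_ridge","lip_tip","lid_liner")):
    for n in names: print(c,n,[(x['at'],round(x['score'],2)) for x in models.mark_of(n,c)[:2]])
E
python3 - <<'E'
from h import *
q=quat(np.radians(95.5))
print(inverse_kinematics([0.452,0.09,0.27],q))
r.move_to([0.452,0.09,0.27],q)
gripper_to(0.02)
shot("wrist","w1"); marks("wrist"); shot("scene","s1"); marks("scene")
print(telemetry.current_t(),telemetry.current_ee_pos(),telemetry.current_wrist_force())
E
```

```text
[ 4.53857610e-02  7.99446730e-02  1.65685683e+00 -4.44089210e-16
  1.40479115e+00 -5.06073479e-02]
wrist peg_box [([0.4392, 0.2349, -0.0031], 0.65)]
wrist hinge_home [([0.4459, 0.18, 0.061], 0.73), ([0.4343, 0.2792, 0.0611], 0.65)]
wrist lid_edge [([0.4477, 0.1625, 0.1556], 0.55), ([0.4519, 0.1642, 0.0963], 0.22)]
wrist lid_ridge [([0.4497, 0.1632, 0.099], 0.56), ([0.4412, 0.1783, 0.0596], 0.38)]
wrist lip_tip [([0.4363, 0.2794, 0.0597], 0.65)]
wrist lid_liner [([0.4439, 0.1769, 0.0593], 0.83)]
scene peg_box []
scene hinge_home [([0.4484, 0.1816, 0.057], 0.69)]
scene lid_edge [([0.3996, 0.4207, -0.0031], 0.7), ([0.4509, 0.1609, 0.1569], 0.56)]
scene lid_ridge [([0.4456, 0.1662, 0.0993], 0.87), ([0.4045, 0.421, -0.0031], 0.45)]
scene lip_tip [([0.4371, 0.2859, 0.0596], 0.95)]
scene lid_liner []
5.875 [0.45200174 0.09001403 0.26998947] [-0.43922272 -0.24910814  0.74471823]
```

View pics/w1.png

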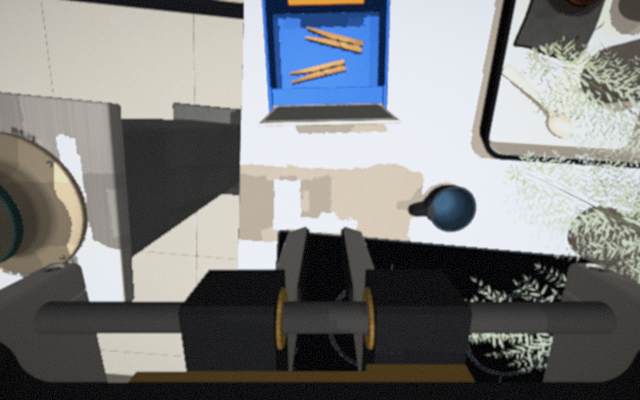

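View pics/s1.png

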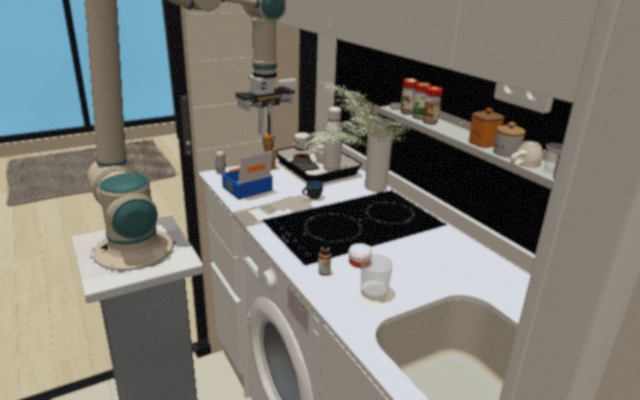

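The wrist view shows the lid edge-on at rows 105–122, columns 262–397. The fingers are behind its outer face with nothing in between, and the cup is off to the right at (445,208). I'll fold the lid in stages, with the contact above the ridge.

```bash
cat >> h.py <<'E'
H=np.array([0.4466,0.1793]); yaw=np.radians(95.7); d=np.array([np.cos(yaw),np.sin(yaw)]); Q=quat(yaw)
def P(s,ztip):
    return [*(H+s*d),ztip+r.nose_length]
def st():
    p=telemetry.current_ee_pos(); print("t",telemetry.current_t(),"s",round(float((p[:2]-H)@d),4),"tip",round(p[2]-r.nose_length,4),"F",np.round(telemetry.current_wrist_force(),2))
E
python3 - <<'E'
from h import *
r.move_l(P(-0.06,0.15),rot=Q,vel=0.15); r.move_l(P(-0.05,0.131),vel=0.1); st()
print(r.move_l(P(-0.005,0.131),vel=0.06,guard=6)); st()
print(r.move_l(P(0.02,0.131),vel=0.06,guard=6)); st()
shot("wrist","w2"); shot("scene","s2"); marks("scene",("lid_edge","lid_ridge","hinge_home")); marks("wrist",("lid_edge","lid_ridge"))
E
python3 -c "
import cv2;cv2.imwrite('pics/s2c.png',cv2.resize(cv2.imread('pics/s2.png')[60:220,170:370],(800,600)))"
```

```text
t 7.0583 s -0.0501 tip 0.1313 F [-0.08  0.22  0.5 ]
False
t 7.9583 s -0.005 tip 0.1309 F [0.05 0.58 0.85]
False
t 8.525 s 0.0203 tip 0.131 F [-0.02 -0.81 -1.03]
scene lid_edge [([0.4409, 0.244, 0.137], 0.66), ([0.4872, -0.4773, 0.0012], 0.65)]
scene lid_ridge [([0.4433, 0.1972, 0.0942], 0.73)]
scene hinge_home [([0.4493, 0.1813, 0.0536], 0.89)]
wrist lid_edge [([0.4383, 0.2364, 0.1372], 0.95)]
wrist lid_ridge [([0.4465, 0.1935, 0.0944], 0.83)]
```

View pics/w2.png

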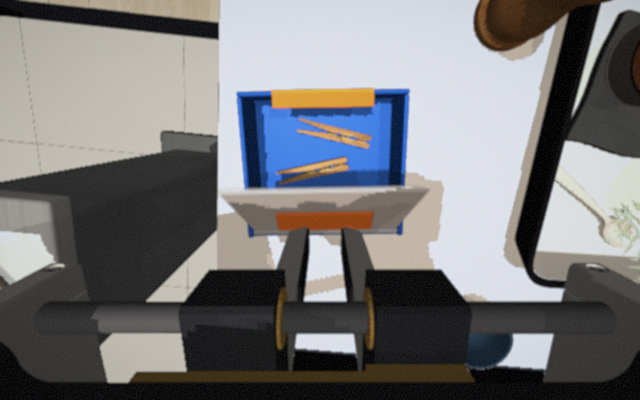

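View pics/s2c.png

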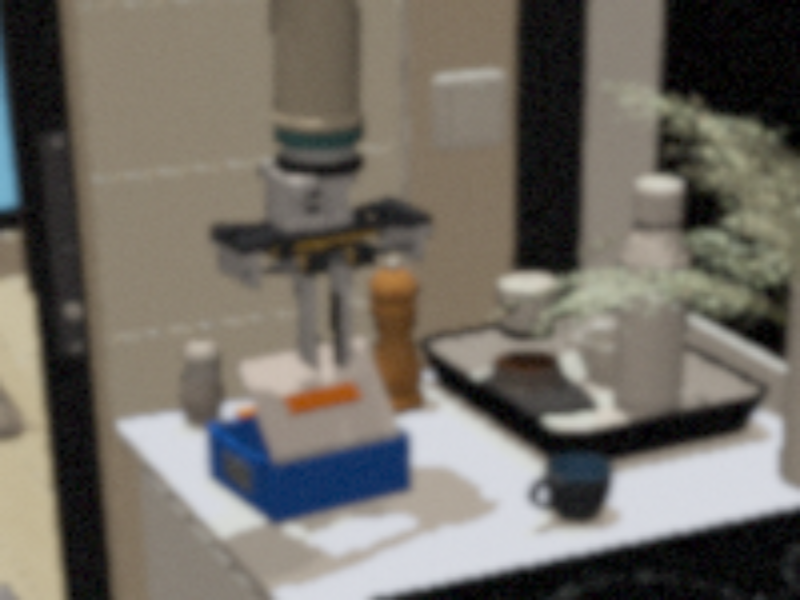

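The wrist view shows the lid tipped over towards the lip, with its edge at row 188. The finger is behind it and the hinge is not visibly shifted. The lid seems to be leaving the finger on its own, so I'll check again.

Run:
```python
from h import *
r.hold(0.3); st()
shot("wrist","w3"); marks("wrist",("lid_edge","lid_ridge","hinge_home","lip_tip")); shot("scene","s3"); marks("scene",("lid_edge","lid_ridge","lip_tip"))
```

```text
t 9.175 s 0.0199 tip 0.131 F [-0.47  0.49 -1.  ]
wrist lid_edge [([0.4359, 0.2772, 0.0584], 0.81)]
wrist lid_ridge [([0.4436, 0.2126, 0.0637], 0.71)]
wrist hinge_home [([0.444, 0.1789, 0.0599], 0.6), ([0.4338, 0.2777, 0.0566], 0.42)]
wrist lip_tip [([0.4358, 0.2818, 0.0609], 0.61)]
scene lid_edge [([0.4392, 0.2789, 0.0629], 0.82)]
scene lid_ridge [([0.4386, 0.2165, 0.0666], 0.73)]
scene lip_tip [([0.4343, 0.285, 0.0621], 0.58)]
```

View pics/w3.png

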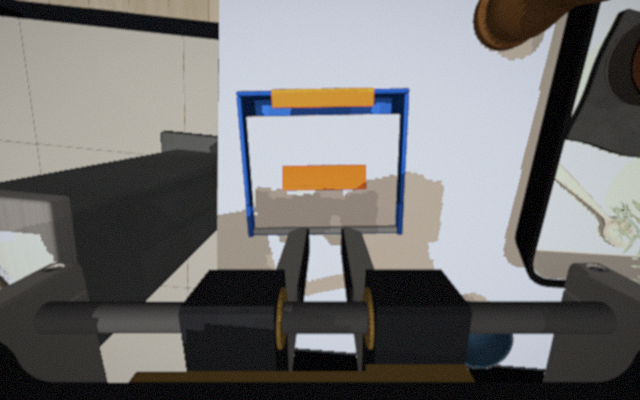

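The lid now lies flat. Its outer face fills rows 115–228, the gap to the lip shows at rows 106–115, and the ridge's steep face is at row 190. Next I'll go down between the barrel and the ridge and push towards the lip, with a force guard.

Run:
```python
from h import *
print(r.move_l(P(0.019,0.075),vel=0.1,guard=6)); st()
print(r.move_l(P(0.019,0.0628),vel=0.03,guard=4)); st()
f0=telemetry.current_wrist_force()
for s in (0.03,0.036,0.042,0.046,0.049,0.052):
    g=r.move_l(P(s,0.0628),vel=0.03,guard=14); st()
    if g: print("guard"); break
    if np.linalg.norm(telemetry.current_wrist_force()-f0)>14: print("stop"); break
shot("wrist","w4"); marks("wrist",("lid_edge","lid_ridge")); shot("scene","s4"); marks("scene",("lid_edge","lid_ridge"))
```

```text
False
t 10.3333 s 0.0191 tip 0.0753 F [-0.22  0.61  0.5 ]
False
t 10.8917 s 0.019 tip 0.0627 F [ 0.07 -0.16  0.91]
t 11.4083 s 0.0303 tip 0.0629 F [-0.81 -0.65 -0.29]
t 11.7583 s 0.0363 tip 0.0628 F [ 0.55 -0.03  1.19]
t 12.1083 s 0.0424 tip 0.0628 F [-0.25 -1.24  1.38]
t 12.3917 s 0.0453 tip 0.0627 F [ 0.87 -4.82  1.01]
t 12.6417 s 0.0457 tip 0.0628 F [  1.54 -12.64   3.  ]
t 12.8917 s 0.046 tip 0.0628 F [  3.09 -19.21   3.64]
stop
wrist lid_edge []
wrist lid_ridge [([0.4426, 0.23, 0.0641], 0.83)]
scene lid_edge [([0.4342, 0.2972, 0.0601], 0.53)]
scene lid_ridge [([0.4404, 0.2295, 0.0662], 0.85)]
```

View pics/w4.png

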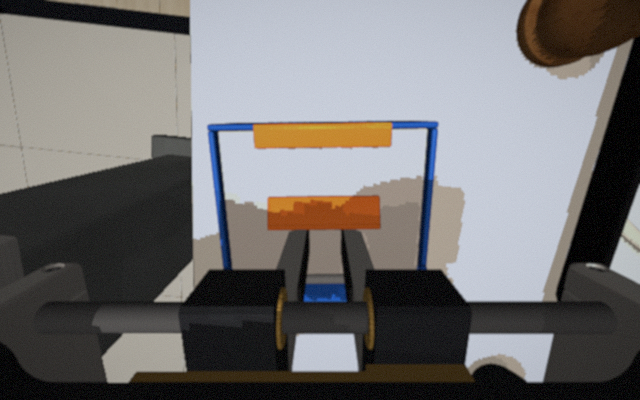

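The stop came at s = 0.046, exactly where 16 mm of slide should end. The wrist view shows the lid's edge under the lip with no gap at row 147. I'll let go and verify.

Run:
```python
from h import *
r.move_l(P(0.038,0.0635),vel=0.05); st()
r.move_l(P(0.036,0.12),vel=0.1); r.move_l(P(-0.03,0.20),vel=0.15); st()
shot("wrist","w5"); marks("wrist"); shot("side","d5"); marks("side",("lid_edge","lid_ridge")); shot("scene","s5"); marks("scene",("lid_edge","lid_ridge","espresso_cup_b","pepper_mill","salt_shaker","tumbler","timer","dropper_bottle"))
st()
im=cv2.imread("pics/d5.png")[210:310,260:360]; cv2.imwrite("pics/d5c.png",cv2.resize(im,(600,600),interpolation=cv2.INTER_CUBIC))
```

```text
t 13.625 s 0.0386 tip 0.0636 F [ 0.13 -0.15 -0.82]
t 15.1833 s -0.0298 tip 0.1992 F [-0.24 -0.35 -0.37]
wrist peg_box [([0.444, 0.2383, -0.0011], 0.6), ([0.6099, 0.0695, -0.0017], 0.41)]
wrist hinge_home [([0.4423, 0.1786, 0.0606], 0.58)]
wrist lid_edge [([0.4325, 0.2923, 0.0563], 0.73)]
wrist lid_ridge [([0.4416, 0.2285, 0.0661], 0.87)]
wrist lip_tip [([0.4316, 0.2802, 0.0611], 0.72)]
wrist lid_liner [([0.4332, 0.2791, 0.0647], 0.5)]
side lid_edge [([0.4302, 0.2925, 0.0599], 0.88), ([0.6123, 0.0695, 0.0028], 0.59)]
side lid_ridge [([0.4372, 0.2342, 0.0614], 0.87)]
scene lid_edge [([0.4339, 0.2933, 0.0624], 0.91)]
scene lid_ridge [([0.4391, 0.2309, 0.069], 0.93)]
scene espresso_cup_b [([0.6096, 0.0671, -0.0036], 0.77)]
scene pepper_mill [([0.5918, 0.3792, -0.0013], 0.63)]
scene salt_shaker [([0.402, 0.4186, -0.0013], 0.56)]
scene tumbler [([0.4881, -0.477, 0.0017], 0.61), ([0.6095, 0.0661, -0.0054], 0.43)]
scene timer [([0.5368, -0.3399, -0.0018], 0.8)]
scene dropper_bottle [([0.4229, -0.3464, -0.0013], 0.84)]
t 16.1333 s -0.03 tip 0.2 F [ 0.02  0.11 -0.09]
```

View pics/w5.png

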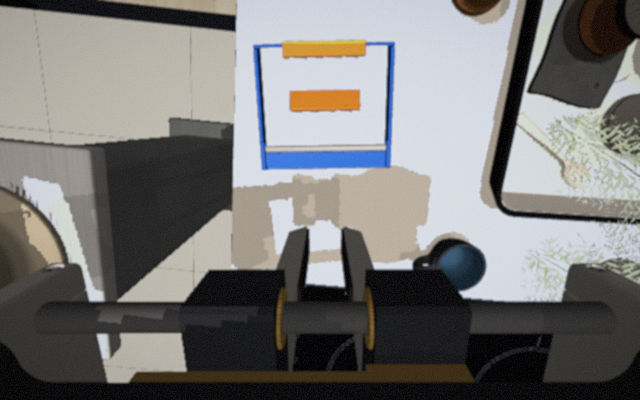

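View pics/d5c.png

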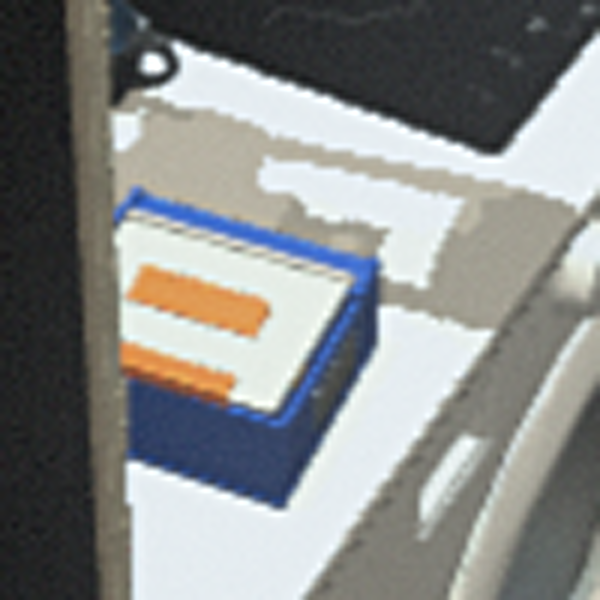

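Both views show the lid flat and tucked. In the wrist view the hinge has moved forward to row 148, and the lip covers the lid's edge at row 56. The lid_edge mark reads about 114 mm from hinge home, against 98 + 16 = 114 mm expected. All the bystanders are where they were.

```bash
python3 -c "
from h import *
r.sign_off()"
```

```text
the job is handed in; nothing more can be done
```

The box is closed: the lid lies flat and its free edge is tucked under the orange lip as far as it goes. I pushed the lid from its outside until it fell shut by itself. I then pushed it by the thumb ridge until it hit the stop, with about 20 N at the wrist, and lifted clear. The job was handed in at about 16 s.

Last checks:
- **Tuck:** the lid edge measures about 114 mm from hinge home, where 98 + 16 mm is expected. The ridge had moved about 16 mm, and the stop came where the geometry predicted.
- **Bystanders:** all six read within about 5 mm of their first positions, which is about what the networks' error allows.
- **Contact:** the wrist force read about zero after letting go. The path kept the fingers on the outer face and ridge, away from the grey inner face.
- **Disagreements:** the networks gave a few false reports, such as a "lid_liner" at the lip after closing. The pictures contradicted these, so I ignored them.

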